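Load a drive module and slide its tray into the storage unit

TASK

Lay the loose finned drive module flat in the cradle of the open drive tray, lowering it in rather than dropping it. Then slide the loaded tray into the empty bottom bay of the storage unit, under the overhanging router, until its front plate sits flush against the unit's face. Do not ram the tray against the unit, and leave the power adapter, the mug and the screwdriver where they are.

Things in the scene. Friction and masses are not known exactly. Their poses are not given: they have to be found in the camera images.
- unit: Fixed black storage unit, 200 deep (x) x 170 wide (y) x 125 high. Origin: desk level, middle of the bay mouth, in the plane of its front face; x points into the bay (away from the robot), z up. Bay: at the bottom, no floor (the tray runs on the desk), 108 wide, 38 high, 170 deep; over the first 18 behind the face the side walls flare out, to 124 wide at the face.
- router_edge (a point): Middle of the lower front edge of the router that lies on the unit: 28 in front of the unit's face, 133 above the desk; axes as the unit. The router is 250 wide, 30 thick and overhangs the face over its whole width, so the tool must lean 30 to 45 degrees from vertical (fingers pointing forward and down) to hold the tray's handle near home.
- tray: Loose open aluminium tray on the desk before the unit, 0.25-0.5 kg. Origin: underside, middle of the rear surface of its front plate; x points to its nose, z up. Body x 0 to 150, 104 wide, floor 4 thick, walls 18 high. Front plate x -6 to 0, 130 wide, 42 high: wider than the bay mouth, it stops against the unit's face. When home, its origin and axes coincide with the unit's.
- handle (a point): Top middle of the tray's handle, at x -26, 48 above the desk; axes as the tray. The handle is an upright grey fin, 14 thick (y), 40 long (tray x -46 to -6), from 6 to 48 above the desk.
- cradle (a point): Centre of the cradle's floor, at tray x 75, y 0, 4 above the desk; axes as the tray. The cradle is a pocket 130 long (x) x 42 wide (y) bounded by ribs 8 high; the long ribs are left out over the middle 64 of the length, leaving room for fingers.
- drive: Loose drive module, dark metal bar with lengthwise aluminium fins on its top, 118 long (x) x 34 wide (y) x 25 high, 0.11 to 0.22 kg, lying on the desk to the left or right of the tray. Origin: centre of its underside; z up. Either end may face the unit.
- adapter: Bystander: black power adapter with rounded edges, 105 x 52 x 32, wider and plainer than the drive, lying on the other side. Origin: centre of its underside.
- mug: Bystander: white mug, 82 diameter, 95 high, standing left of the unit. Origin: centre of its underside.
- screwdriver: Bystander: screwdriver, 190 long, lying right of the unit. Origin: under its middle.
There are look-alikes about, which are no part of the job. There is more than one size of the drive; the one meant has the size given above. There is more than one size of the tray; the job needs the larger.

How it is judged:
By the outcome, as a careful person would: the job done as asked, in the order asked, and still so for the second after the job is handed in, with the robot touching nothing.
It also fails if it takes over 72 s, if anything falls off the work surface, if the arm or the gripper's body presses on something with over 40 N, if the wrist force passes 120 N, or if a joint passes its speed limit or range.

ROBOT

A 7-joint arm with a two-finger parallel gripper is mounted at the origin on the work surface. World frame = base frame: x ahead of the robot, y to its left, z up, the work surface at z = 0. Lengths are in m, angles in rad, forces in N, time in s.
With the tool pointing down it reaches from about 0.4 to 0.9 m from the base axis. Payload 5.5 kg.
Tool frame: the origin (TCP) lies between the finger pads; the fingertips stand 8 mm ahead of it and the grasp point (between the pads) lies 11 mm behind it; z points along the fingers, x is the direction in which the jaws open and shut, and the axes are right-handed (so a half turn about z gives the same grasp; the last joint's range is limited). The gripper opens to 92 mm and grips with 3 to 60 N. Pads are 19 mm wide; open, the fingers measure 130 mm over their backs; the gripper's body (75 mm by 190 mm) begins 47 mm behind the grasp point.
Start: joints at [1.562, 0.501, -0.427, 1.55, 0.221, 1.138, -0.21], TCP at [0.175, -0.626, 0.235] pointing down, gripper open.
Joint ranges: [-2.88, 2.88], [-0.31, 2.03], [-1.54, 1.56], [0.2, 2.42], [-1.41, 4.55], [0.19, 2.02], [-2.57, 2.57]. Speed limits (rad/s): [2.57, 2.57, 3.14, 3.14, 3.14, 3.14, 3.14].

INTERFACE

Orientations are given as [roll, pitch, yaw] about the fixed x, y, z axes, in that order (R = Rz(yaw) Ry(pitch) Rx(roll)).
In Python, from plant import env gives the robot as it stands.
- The arm moves only by the shell command python3 -m pendant 'ROWS' [FORCE]. ROWS is JSON, one flat list of numbers, 7 for each row, row after row: the shift along the tool's x, y, z in mm, then the turn, a rotation vector about the tool's x, y, z in rad, then the closure, from -1 (fully open) to 1 (shut). A call has 1 to 10 rows; each row shifts and turns the commanded pose from where the row before left it, along the tool's axes as they then stand; what a row does not reach is not made up. A row lasts 1/8 s, in which the tool goes at most 62.5 mm and 10.7 degrees, less where a joint would pass 70% of its speed; a pose out of reach is approached as far as the arm can. A call is refused whole if a number of a shift passes 62.5 or a number of a turn 0.188, either way. A call with a gripper value outside its range is refused whole. The fingers move at their own pace and stop on an object; FORCE is the grip in N (left out, the last holds). Time passes only in rows, so rows that do not move let the fingers close. It gives the time, the measured TCP pose, the force and the opening at its end, in the units of the state.
- env.state(): the state, without advancing time (a new reading comes with each control period).
- env.get_image(name): name is "side" or "top"; returns a dict with "img" (384x512x3 uint8, red, green, blue), "intrinsics" (3x3 intrinsics, pixels), "D" ([k1, k2, p1, p2, k3] as OpenCV has them; the pictures are not rectified), "T" (4x4, takes a point from camera to world coordinates). Camera axes: x right, y up, looking along -z (the intrinsics and any distortion apply to the point x, -y, -z); pixel columns grow to the right and rows downward; lengths in m; the calibration is good to about 2 mm. A picture is of the moment at which its call begins. There is no depth.
- env.sign_off(): hands the job in, once; it reports no verdict.
Trained networks look in a picture, given as the dict that the camera call returned (one of the last four; its "shot" number tells which), for a name from the list of things; names that differ only in an ending like _2 or _b are one class to them, and where a whole thing is asked for, a point or a joint stands for the part that bears it (a point fixed in the world has none). Each returns a list of dicts, best first, with "p" (0 to 1); they miss things now and then, are a little off and sometimes report something else, mostly with a low value. They report only what shows in the picture. A call takes as long as a camera call. They do not tell look-alikes from the thing itself.
- env.find_in(picture, name): "centre" ([x, y, z] in m, in the coordinates of the camera as it stood for that picture, good to about 4 mm: the middle of the surface that is visible of it).
The state is a dict: "time": time; "joint_positions": joint angles; "qvel": joint speeds; "joint_torque": joint torques, N m; "position": TCP position; "tcp_rot": TCP orientation; "contact_force": force on the tool from outside, world axes, zero at the start; "wrist_torque": the same for the moment, N m; "opening": finger opening in m.
Only numpy, scipy, OpenCV 4.12 (cv2) and the standard library are available. Lean on these libraries where they do the work, as an engineer would, in place of code of your own. Each camera call takes 0.05 s, during which the arm holds its last target. There are 200 camera calls.

## Working session

There is one attempt and no reset: what is moved stays moved. The work goes in short steps, Python scripts to look and compute and a shell command to move; the robot and the scene stay as the last step left them, time stands still between calls to the robot, and variables do not carry over. Pictures are saved under pics/ and viewed, about 8 in all and at most 12, crops included, and the job is handed in when it is done.

```bash
mkdir -p pics; ls
cat > h.py <<'E'
import numpy as np, cv2
from plant import env
from scipy.spatial.transform import Rotation as Ro
def ray(p,uv):
    uv=np.array(uv,float).reshape(-1,1,2)
    n=cv2.undistortPoints(uv,np.array(p["intrinsics"]),np.array(p["D"],float)).reshape(-1,2)
    T=np.array(p["T"]); d=np.c_[n[:,0],-n[:,1],-np.ones(len(n))]@T[:3,:3].T
    return T[:3,3],d
def onz(p,uv,z):
    o,d=ray(p,uv); return o+d*((z-o[2])/d[:,2])[:,None]
def proj(p,X):
    T=np.array(p["T"]); c=(np.atleast_2d(X)-T[:3,3])@T[:3,:3]; c=c*[1,-1,-1]
    return cv2.projectPoints(c,np.zeros(3),np.zeros(3),np.array(p["intrinsics"]),np.array(p["D"],float))[0].reshape(-1,2)
def w(p,c): T=np.array(p["T"]); return T[:3,:3]@np.array(c)+T[:3,3]
def save(img,name): cv2.imwrite("pics/"+name,cv2.cvtColor(img,cv2.COLOR_RGB2BGR))
E
python3 - <<'E'
from h import *
for n in("top","side"):
    p=env.get_image(n); save(cv2.resize(p["img"],(800,600)),n+"0.png")
    print(n,np.round(p["T"],3).tolist(),np.round(p["intrinsics"],0).tolist())
    for k in("tray","drive","adapter","unit","handle","cradle"):
        print(k,[(round(r["p"],2),np.round(w(p,r["centre"]),3).tolist(),np.round(proj(p,w(p,r["centre"]))[0]).tolist()) for r in env.find_in(p,k)])
s=env.state();print({k:np.round(v,3).tolist() for k,v in s.items()})
E
```

```text
pics
top [[-0.003, 0.982, -0.189, 0.254], [-1.0, -0.001, 0.008, 0.021], [0.008, 0.189, 0.982, 1.244], [0.0, 0.0, 0.0, 1.0]] [[427.0, 0.0, 248.0], [0.0, 427.0, 198.0], [0.0, 0.0, 1.0]]
tray [(0.97, [0.247, 0.401, 0.003], [111.0, 283.0]), (0.57, [0.567, -0.026, 0.002], [260.0, 174.0])]
drive [(0.96, [0.266, -0.265, 0.034], [347.0, 276.0]), (0.89, [0.453, -0.292, 0.026], [352.0, 210.0]), (0.85, [0.39, 0.156, 0.037], [197.0, 231.0])]
adapter [(0.88, [0.475, 0.322, 0.026], [140.0, 203.0])]
unit [(0.78, [0.757, -0.015, 0.161], [257.0, 91.0]), (0.35, [0.452, -0.293, 0.024], [352.0, 210.0]), (0.18, [0.56, -0.028, 0.0], [261.0, 176.0])]
handle [(0.83, [0.561, -0.025, 0.002], [260.0, 176.0]), (0.69, [0.241, 0.402, 0.006], [110.0, 285.0])]
cradle [(0.92, [0.245, 0.402, -0.005], [111.0, 284.0])]
side [[-0.764, 0.474, -0.438, 0.044], [-0.645, -0.551, 0.529, 0.557], [0.01, 0.686, 0.727, 0.873], [0.0, 0.0, 0.0, 1.0]] [[384.0, 0.0, 256.0], [0.0, 384.0, 193.0], [0.0, 0.0, 1.0]]
tray [(0.75, [0.271, 0.371, 0.002], [229.0, 368.0]), (0.61, [0.557, -0.023, 0.002], [248.0, 205.0])]
drive [(0.88, [0.452, -0.281, 0.021], [325.0, 171.0]), (0.72, [0.388, 0.173, 0.033], [247.0, 273.0]), (0.7, [0.272, -0.259, 0.033], [371.0, 199.0])]
adapter [(0.72, [0.468, 0.328, 0.032], [180.0, 296.0])]
unit [(0.96, [0.738, 0.011, 0.16], [193.0, 144.0])]
handle [(0.85, [0.268, 0.375, 0.001], [228.0, 370.0]), (0.63, [0.56, -0.024, 0.006], [247.0, 203.0])]
cradle [(0.79, [0.559, -0.027, 0.008], [248.0, 202.0]), (0.77, [0.267, 0.375, 0.0], [229.0, 370.0])]
{'time': 0.7, 'joint_positions': [1.562, 0.501, -0.427, 1.55, 0.221, 1.138, -0.21], 'qvel': [-0.001, -0.002, -0.0, 0.001, 0.001, 0.001, -0.001], 'joint_torque': [0.0, -56.626, -5.809, -27.945, -0.067, 0.021, -0.0], 'position': [0.175, -0.626, 0.235], 'tcp_rot': [-3.142, -0.0, -1.299], 'contact_force': [-0.089, -0.074, 0.121], 'wrist_torque': [0.003, 0.009, -0.016], 'opening': 0.092}
```

View pics/top0.png

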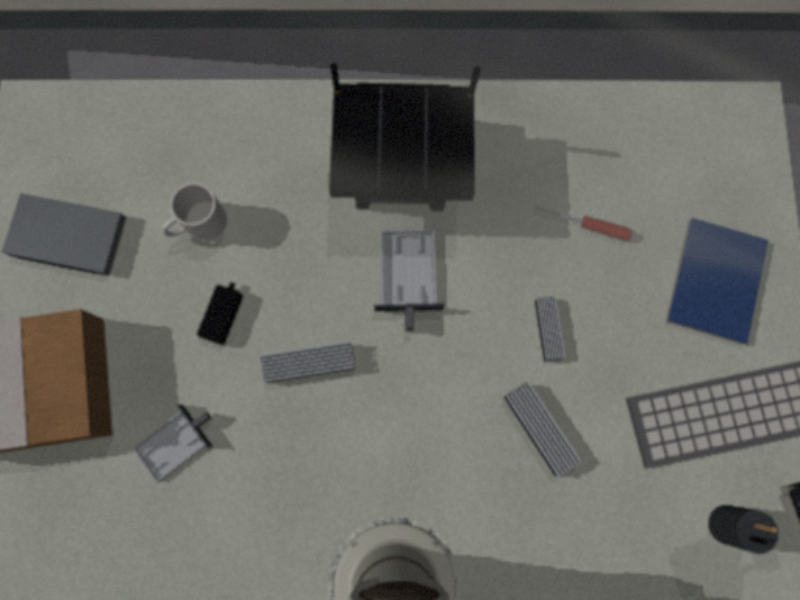

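View pics/side0.png

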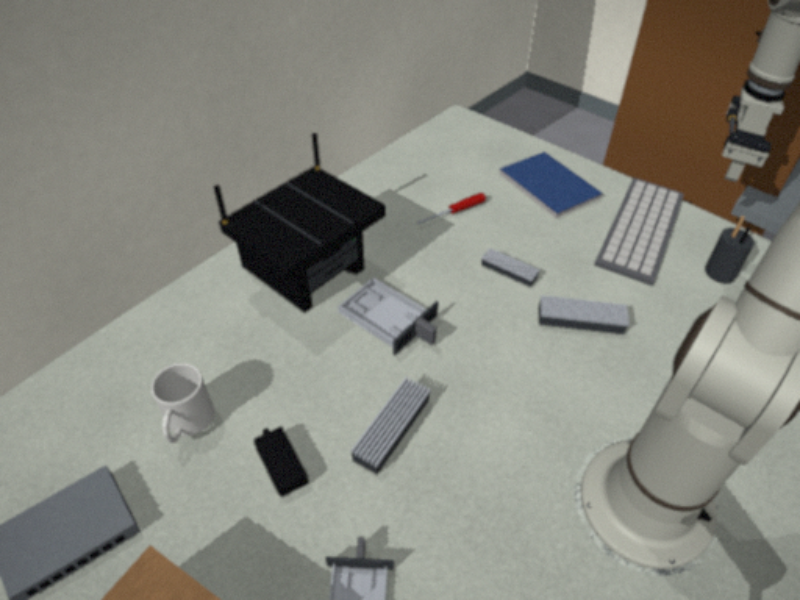

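The top view shows three finned bars, at (550,329) on the right, (541,429) lower right and (308,363) on the left, and two trays, at (409,275) and (175,440). I'll measure their sizes next.

Run:
```python
from h import *
p=env.get_image("top"); k=0.64
def quad(n,uv,z):
    q=onz(p,np.array(uv)*k,z); e=np.linalg.norm(np.roll(q,-1,0)-q,axis=1)
    print(n,"c",q.mean(0)[:2].round(3),"edges",e.round(3))
quad("right",[(536,298),(553,297),(565,359),(546,361)],.025)
quad("lowright",[(505,396),(526,384),(580,460),(558,475)],.03)
quad("left",[(261,357),(353,344),(356,368),(265,382)],.03)
print("plate centre tray", onz(p,np.array([(375,308),(443,305)])*k,.042).round(3), "plate left tray",onz(p,np.array([(181,409),(211,445)])*k,.042).round(3))
im=p["img"]
def crop(u0,v0,u1,v1,s): return cv2.resize(im[v0:v1,u0:u1],None,fx=s,fy=s,interpolation=cv2.INTER_CUBIC)
a=crop(325,180,385,240,6)   # drive
b=crop(230,130,300,220,6)  # tray
c=np.zeros((540,800,3),np.uint8); c[:360,:360]=a; c[:540,370:790]=b
save(c,"crop1.png")
```

```text
right c [ 0.452 -0.291] edges [0.032 0.118 0.035 0.119]
lowright c [ 0.27  -0.267] edges [0.045 0.163 0.048 0.166]
left c [0.389 0.154] edges [0.169 0.044 0.167 0.046]
plate centre tray [[ 0.488  0.033  0.042]
 [ 0.494 -0.092  0.042]] plate left tray [[0.305 0.378 0.042]
 [0.242 0.322 0.042]]
```

View pics/crop1.png

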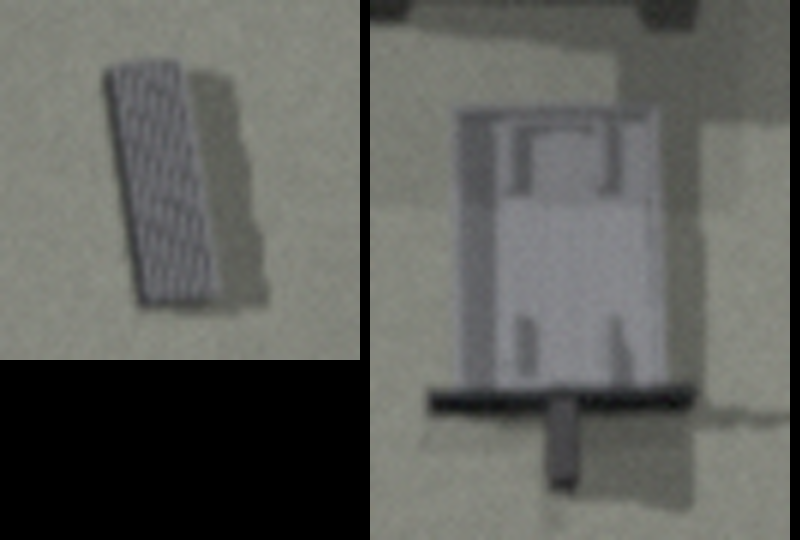

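The bar at right (550,329) measures 118 x 34, so it is the drive; the other two are about 165 x 45. The centre tray's plate is about 127 mm wide, so it is the larger one. Next I'll fit the unit, tray and drive poses.

Run:
```python
from h import *
ps=[env.get_image("top") for _ in range(6)]; im=np.mean([p["img"] for p in ps],0)
im=np.clip(im*1.6,0,255).astype(np.uint8); p=ps[0]
a=cv2.resize(im[100:145,205:310],None,fx=7.5,fy=7.5,interpolation=cv2.INTER_CUBIC)
a=np.clip(a.astype(float)*1.3,0,255).astype(np.uint8)
save(a,"unit.png")
from scipy.optimize import least_squares
def fit(uv,X,x0):
    uv=np.array(uv,float); X=np.array(X,float)
    def f(v):
        c,s=np.cos(v[2]),np.sin(v[2])
        return (proj(p,np.c_[X[:,0]*c-X[:,1]*s+v[0],X[:,0]*s+X[:,1]*c+v[1],X[:,2]])-uv).ravel()
    r=least_squares(f,x0); return r.x.round(4),r.fun.round(1)
o=lambda L,u,v,s,dx=0:[((a-dx)/s+u-.5+.5/s,b/s+v-.5+.5/s) for a,b in L]
# drive corners: top, x forward => up in the picture, y left
print("drive",fit(o([(112,66),(181,62),(217,298),(143,302)],325,180,6),[(.059,.017,.025),(.059,-.017,.025),(-.059,-.017,.025),(-.059,.017,.025)],[.45,-.29,0]))
print("tray",fit(o([(458,111),(658,108),(430,392),(693,388),(563,484)],230,130,6,370),[(.15,.052,.018),(.15,-.052,.018),(0,.065,.042),(0,-.065,.042),(-.046,0,.048)],[.49,-.03,0]))
```

```text
drive (array([ 0.4537, -0.2906,  0.0877]), array([ 0. , -0.2,  0. , -0.5, -0.3,  0.1,  0.3,  0.5]))
tray (array([ 0.4944, -0.0289,  0.0017]), array([-0.9, -0.7,  0.5, -0.3, -0.6,  0.1,  0.8,  0.6,  0.1,  0.2]))
```

View pics/unit.png

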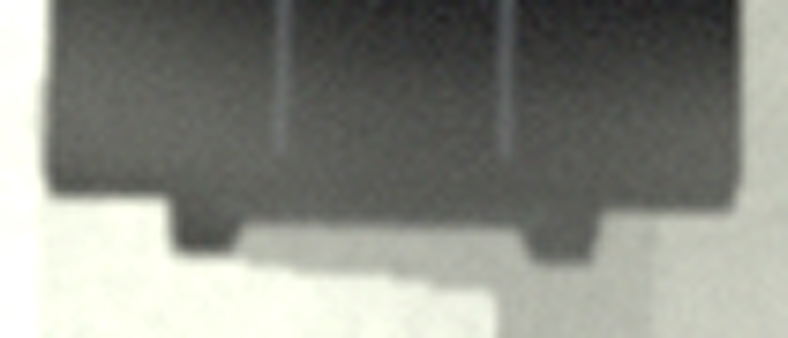

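Run:
```python
from h import *
p=env.get_image("top")
o=lambda L:np.array([(a/7.5+205-.43,b/7.5+100-.43) for a,b in L])
q=onz(p,o([(177,251),(232,250),(534,262),(592,262)]),0);print(q.round(4))
r=onz(p,o([(50,193),(735,210)]),.133);print(r.round(4)); d=r[1]-r[0];print("len",np.linalg.norm(d),"yaw",np.arctan2(d[0],-d[1]))
m=onz(p,o([(242,222),(525,226)]),.038);print("baytop",m.round(4))
f=np.polyfit(q[:,1],q[:,0],1);print("face yaw",-np.arctan(f[0]),"mouth mid",(q[1]+q[2])/2,(q[0]+q[3])/2)
# tray point tests
```

```text
[[ 0.6957  0.0697  0.    ]
 [ 0.6961  0.0473  0.    ]
 [ 0.691  -0.0757  0.    ]
 [ 0.691  -0.0993  0.    ]]
[[ 0.6707  0.111   0.133 ]
 [ 0.6642 -0.1391  0.133 ]]
len 0.2501160134931768 yaw -0.026054269504532105
baytop [[ 0.6943  0.0426  0.038 ]
 [ 0.6926 -0.0694  0.038 ]]
face yaw -0.032712930270685954 mouth mid [ 0.69355842 -0.01417784  0.        ] [ 0.6933501  -0.01480484  0.        ]
```

```bash
cat >> h.py <<'E'
def to(x,y,z,yaw,lean=0):
    """turn (about present tool axes), then shift in the turned axes; yaw = direction of tool x; lean: fingers forward"""
    s=env.state(); R=Ro.from_euler("xyz",s["tcp_rot"])
    G=Ro.from_euler("z",yaw)*Ro.from_euler("x",np.pi)
    if lean: G=G*Ro.from_euler("x",lean)
    print("t",round(s["time"],2),"pos",np.round(s["position"],4),"turn",(R.inv()*G).as_rotvec().round(4),"shift mm",(G.inv().apply(np.array([x,y,z])-s["position"])*1e3).round(1),
     "shift no-turn",(R.inv().apply(np.array([x,y,z])-s["position"])*1e3).round(1),"F",np.round(s["contact_force"],1),"op",round(float(s["opening"]),4),"toolz",R.apply([0,0,1]).round(3))
E
python3 -c "
from h import *
to(.4537,-.2906,.12,.088-np.pi/2)"
```

```text
t 1.1 pos [ 0.1745 -0.6261  0.2347] turn [-1.000e-04 -0.000e+00  1.838e-01] shift mm [-309.7 -307.6  114.7] shift no-turn [-248.3 -359.   114.7] F [-0.8  0.1 -0.4] op 0.0918 toolz [ 0. -0. -1.]
```

```bash
python3 -m pendant '[0,0,0,0,0,0.184,-1, -38.7,-38.5,0,0,0,0,-1, -38.7,-38.5,0,0,0,0,-1, -38.7,-38.5,0,0,0,0,-1, -38.7,-38.5,15,0,0,0,-1, -38.7,-38.5,25,0,0,0,-1, -38.7,-38.5,25,0,0,0,-1, -38.7,-38.5,25,0,0,0,-1, -38.7,-38.5,25,0,0,0,-1, 0,0,0,0,0,0,-1]' 25; python3 -c "
from h import *
to(.4537,-.2906,.06,.088-np.pi/2)
p=env.get_image('side'); save(cv2.resize(p['img'][100:260,240:420],None,fx=4,fy=3.7),'s1.png')"
```

```text
time: 2.35
position: [0.4567, -0.2844, 0.1183]
tcp_rot: [-3.141, 0.004, -1.473]
contact_force: [0.4, -0.8, 1.3]
opening: 0.0917
t 2.35 pos [ 0.4567 -0.2844  0.1183] turn [-0.0001  0.0043  0.0093] shift mm [ 5.9  3.6 58.3] shift no-turn [ 6.1  3.6 58.3] F [ 0.4 -0.8  1.3] op 0.0917 toolz [-0.     0.004 -1.   ]
```

View pics/s1.png

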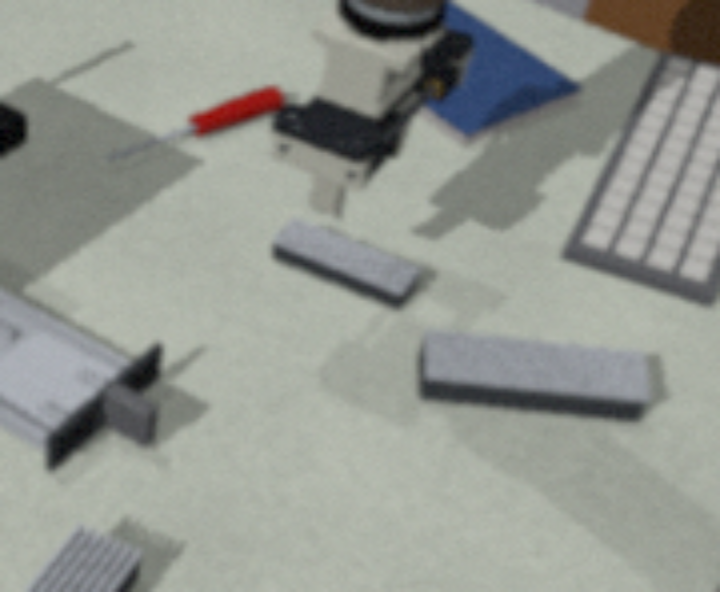

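The gripper, at (340,150), hangs over the drive at (345,260) with the jaws across its width. I'll lower it.

```bash
python3 -m pendant '[6,3.6,20,0,-0,0.009,-1, 0,0,25,0,0,0,-1, 0,0,25,0,0,0,-1, 0,0,20,0,0,0,-1, 0,0,10,0,0,0,-1, 0,0,4,0,0,0,-1, 0,0,0,0,0,0,-1, 0,0,0,0,0,0,-1]' 25; python3 -c "
from h import *
to(.4537,-.2906,.012,.088-np.pi/2)"
```

```text
time: 3.4
position: [0.4517, -0.2973, 0.0164]
tcp_rot: [-3.141, -0.001, -1.492]
contact_force: [0.5, -0.1, -0.2]
opening: 0.092
t 3.4 pos [ 0.4517 -0.2973  0.0164] turn [-0.001  -0.0009 -0.0091] shift mm [-6.5 -2.6  4.4] shift no-turn [-6.5 -2.5  4.4] F [ 0.5 -0.1 -0.2] op 0.092 toolz [ 0.001 -0.001 -1.   ]
```

```bash
python3 -m pendant '[-6.5,-2.5,4.4,0,0,-0.009,-1, 0,0,0,0,0,0,-1, 0,0,0,0,0,0,1, 0,0,0,0,0,0,1, 0,0,0,0,0,0,1, 0,0,0,0,0,0,1, 0,0,0,0,0,0,1, 0,0,0,0,0,0,1]' 25; python3 -c "
from h import *
to(.4537,-.2906,.012,.088-np.pi/2)"
```

```text
time: 4.4
position: [0.4531, -0.2904, 0.0114]
tcp_rot: [-3.142, -0.0, -1.483]
contact_force: [-0.1, -1.5, 0.6]
opening: 0.0366
t 4.4 pos [ 0.4531 -0.2904  0.0114] turn [-0.     -0.0001 -0.0002] shift mm [ 0.2 -0.6 -0.6] shift no-turn [ 0.2 -0.6 -0.6] F [-0.1 -1.5  0.6] op 0.0366 toolz [ 0. -0. -1.]
```

```bash
python3 -m pendant '[0,0,0,0,0,0,1, 0,0,-5,0,0,0,1, 0,0,-15,0,0,0,1, 0,0,-30,0,0,0,1, 0,0,-30,0,0,0,1, 0,0,-20,0,0,0,1, 0,0,0,0,0,0,1, 0,0,0,0,0,0,1]' 30; python3 -c "
from h import *
to(.569,-.0289,.112,.0017-np.pi/2)
p=env.get_image('side'); save(cv2.resize(p['img'][120:260,190:380],None,fx=4,fy=4),'s2.png')"
```

```text
time: 5.4
position: [0.4526, -0.2902, 0.1111]
tcp_rot: [3.141, 0.0, -1.483]
contact_force: [0.5, -0.6, -1.2]
opening: 0.034
t 5.4 pos [ 0.4526 -0.2902  0.1111] turn [0.0006 0.0001 0.086 ] shift mm [-261.1 -116.8   -0.9] shift no-turn [-250.1 -138.9   -1. ] F [ 0.5 -0.6 -1.2] op 0.034 toolz [-0.001  0.    -1.   ]
```

View pics/s2.png

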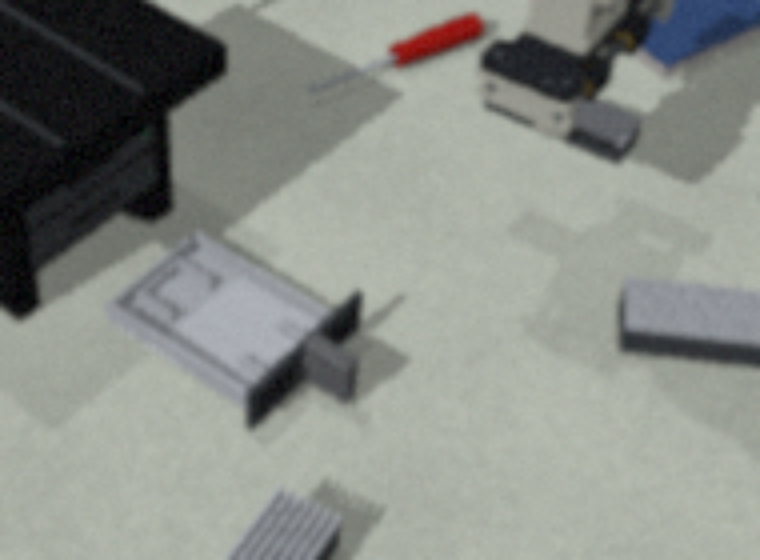

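The drive is held at (600,125) with the opening at 34 mm. I'll move it over the cradle.

```bash
python3 -m pendant '[0,0,0,0,0,0.086,1, -30,-15,0,0,0,0,1, -45,-20,0,0,0,0,1, -45,-20,0,0,0,0,1, -45,-20,0,0,0,0,1, -45,-20,0,0,0,0,1, -36,-17,0,0,0,0,1, -15,-5,0,0,0,0,1, 0,0,0,0,0,0,1, 0,0,0,0,0,0,1]' 30; python3 -c "
from h import *
to(.569,-.0289,.05,.0017-np.pi/2)
p=env.get_image('top'); save(cv2.resize(p['img'][100:230,210:310],None,fx=6,fy=6*.75),'s3.png')"
```

```text
time: 6.7
position: [0.5686, -0.0315, 0.1107]
tcp_rot: [3.14, -0.001, -1.571]
contact_force: [-0.3, -0.8, -0.7]
opening: 0.0336
t 6.7 pos [ 0.5686 -0.0315  0.1107] turn [ 0.0017 -0.0014 -0.0022] shift mm [-2.6 -0.4 60.7] shift no-turn [-2.7 -0.5 60.7] F [-0.3 -0.8 -0.7] op 0.0336 toolz [-0.002 -0.001 -1.   ]
```

View pics/s3.png

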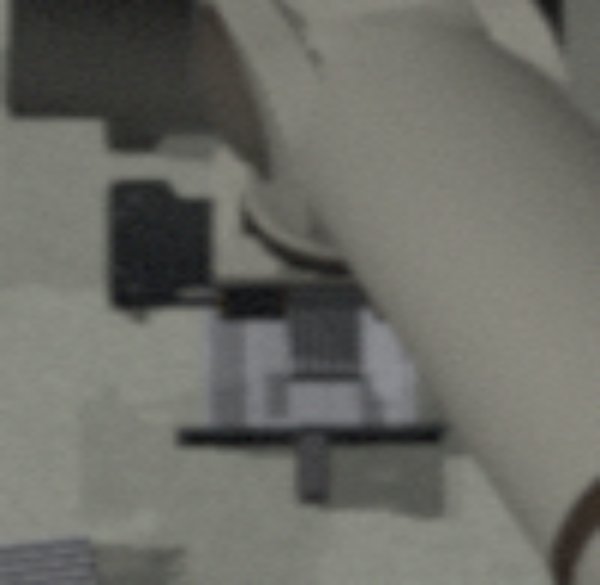

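The drive at (325,330) is in line with the tray's handle and ribs, at (312,450). I'll lower it gently.

```bash
python3 -m pendant '[-2.6,-0.4,10,0.0017,-0.0014,-0.002,1, 0,0,20,0,0,0,1, 0,0,20,0,0,0,1, 0,0,15,0,0,0,1, 0,0,10,0,0,0,1, 0,0,8,0,0,0,1, 0,0,4,0,0,0,1, 0,0,2,0,0,0,1, 0,0,0,0,0,0,1, 0,0,0,0,0,0,1]'; python3 -c "
from h import *
to(.569,-.0289,.0155,.0017-np.pi/2)
p=env.get_image('side'); save(cv2.resize(p['img'][140:260,190:320],None,fx=6,fy=5),'s4.png')"
```

```text
time: 8.0
position: [0.5705, -0.0265, 0.0228]
tcp_rot: [-3.139, 0.001, -1.567]
contact_force: [-0.6, -0.0, -0.7]
opening: 0.0338
t 8.0 pos [ 0.5705 -0.0265  0.0228] turn [-0.0025  0.0013  0.0021] shift mm [2.4 1.5 7.3] shift no-turn [2.4 1.5 7.2] F [-0.6 -0.  -0.7] op 0.0338 toolz [ 0.002  0.001 -1.   ]
```

View pics/s4.png

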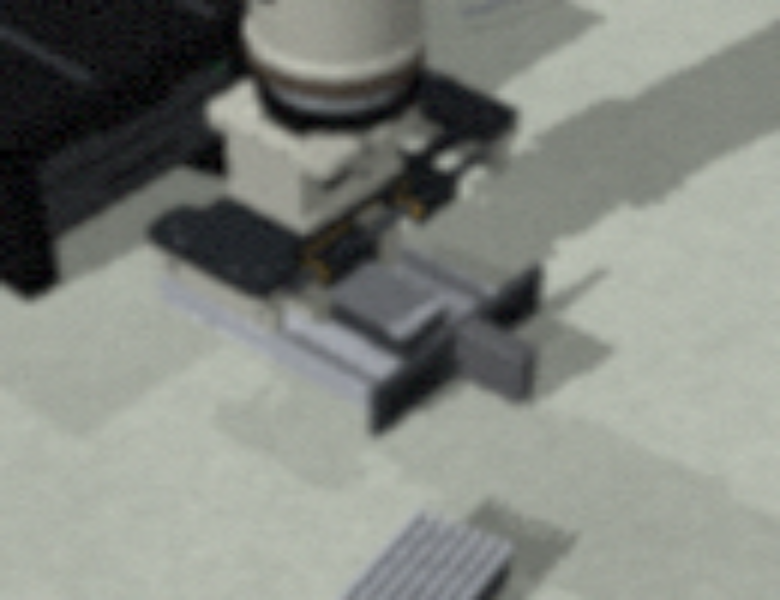

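The drive is in the tray just above the ribs, at (385,305), with no contact force. I'll centre it and finish lowering.

```bash
python3 -m pendant '[2.2,1.4,0,-0.0025,0.001,0.002,1, 0,0,0,0,0,0,1, 0,0,1.5,0,0,0,1, 0,0,1.5,0,0,0,1, 0,0,1.5,0,0,0,1, 0,0,1,0,0,0,1, 0,0,0.7,0,0,0,1, 0,0,0,0,0,0,1, 0,0,0,0,0,0,1]'; python3 -c "
from h import *
to(.569,-.0289,.0155,.0017-np.pi/2)"
```

```text
time: 9.18
position: [0.5688, -0.0286, 0.0162]
tcp_rot: [3.141, 0.0, -1.569]
contact_force: [-0.2, 0.6, -1.7]
opening: 0.0335
t 9.18 pos [ 0.5688 -0.0286  0.0162] turn [0.0007 0.0004 0.0002] shift mm [ 0.3 -0.2  0.7] shift no-turn [ 0.3 -0.2  0.7] F [-0.2  0.6 -1.7] op 0.0335 toolz [-0.001  0.    -1.   ]
```

```bash
python3 -m pendant '[0,0,0.5,0,0,0,1, 0,0,0.5,0,0,0,1, 0,0,0.5,0,0,0,1, 0,0,0,0,0,0,1, 0,0,0,0,0,0,1]'; python3 -c "
from h import *
to(.569,-.0289,.0155,.0017-np.pi/2)"
```

```text
time: 9.8
position: [0.5688, -0.0286, 0.0153]
tcp_rot: [3.141, -0.0, -1.569]
contact_force: [-2.5, -0.2, 6.2]
opening: 0.034
t 9.8 pos [ 0.5688 -0.0286  0.0153] turn [ 0.0007 -0.0001  0.0001] shift mm [ 0.3 -0.2 -0.2] shift no-turn [ 0.3 -0.2 -0.2] F [-2.5 -0.2  6.2] op 0.034 toolz [-0.001 -0.    -1.   ]
```

It touches at the expected height (6 N). I'll open slightly, to 48 mm, and retreat.

```bash
python3 -m pendant '[0,0,0,0,0,0,0.1, 0,0,0,0,0,0,-0.04, 0,0,0,0,0,0,-0.04, 0,0,0,0,0,0,-0.04, 0,0,-10,0,0,0,-0.04, 0,0,-20,0,0,0,-0.04, 0,0,-30,0,0,0,-0.04, 0,0,-40,0,0,0,-0.04, 0,0,0,0,0,0,-0.04, 0,0,0,0,0,0,-0.04]'; python3 -c "
from h import *
L=np.radians(35)
to(.4,-.029,.2,.0017-np.pi/2,L); to(.4,-.029,.2,.0017-np.pi/2,-L)"
```

```text
time: 11.05
position: [0.569, -0.0289, 0.1156]
tcp_rot: [-3.141, -0.0, -1.569]
contact_force: [-0.5, 0.9, -0.2]
opening: 0.0477
t 11.05 pos [ 0.569  -0.0289  0.1156] turn [ 6.104e-01 -2.000e-04 -0.000e+00] shift mm [  -0.2   90.  -166.1] shift no-turn [ -0.2 169.  -84.5] F [-0.5  0.9 -0.2] op 0.0477 toolz [ 0. -0. -1.]
t 11.05 pos [ 0.569  -0.0289  0.1156] turn [-6.114e-01 -1.000e-04 -1.000e-04] shift mm [ -0.2 186.9  27.8] shift no-turn [ -0.2 169.  -84.5] F [-0.5  0.9 -0.2] op 0.0477 toolz [ 0. -0. -1.]
```

```bash
python3 -m pendant '[0,30,-10,0,0,0,-0.04, 0,45,-10,0,0,0,-0.04, 0,45,0,0,0,0,-0.04, 0,30,0,0,0,0,-0.04, 0,0,0,0.1745,0,0,-0.04, 0,0,0,0.1745,0,0,-0.04, 0,0,0,0.1745,0,0,-0.04, 0,0,0,0.1745,0,0,-0.04, 0,0,0,0,0,0,-0.04, 0,0,0,0,0,0,-0.04]'
python3 - <<'E'
from h import *
to(.417,-.029,.088,.0017-np.pi/2,np.radians(40))
p=env.get_image("top"); save(cv2.resize(p["img"][110:220,215:300],None,fx=7,fy=5.4,interpolation=cv2.INTER_CUBIC),"s5.png")
E
```

```text
time: 12.3
position: [0.4399, -0.0415, 0.1212]
tcp_rot: [-2.803, -0.012, -1.565]
contact_force: [0.0, 0.3, -0.2]
opening: 0.048
t 12.3 pos [ 0.4399 -0.0415  0.1212] turn [ 0.36   -0.0086  0.0093] shift mm [-12.5  38.9  10.7] shift no-turn [-13.   32.5  23.6] F [ 0.   0.3 -0.2] op 0.048 toolz [ 0.332 -0.01  -0.943]
```

View pics/s5.png

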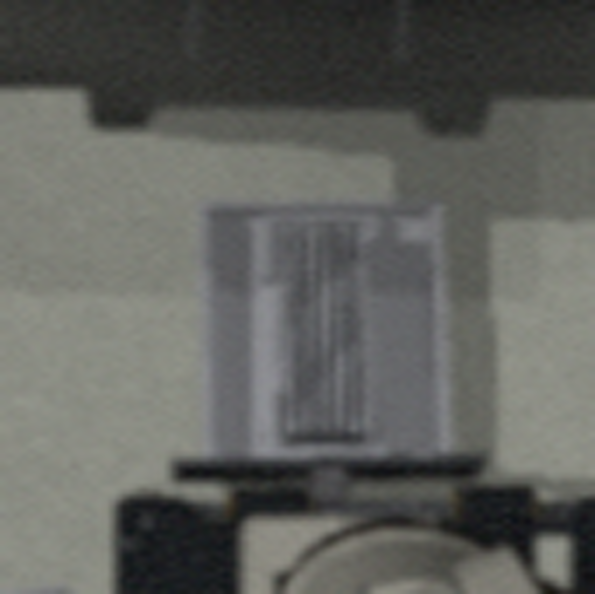

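The drive lies centred in the tray, at (325,330), with the gripper behind. The turn lagged because of a joint speed cap, so I'll let it settle and then continue.

```bash
python3 -m pendant '[0,0,0,0,0,0,-0.04, 0,0,0,0,0,0,-0.04, 0,0,0,0,0,0,-0.04]'
python3 - <<'E'
from h import *
to(.417,-.029,.088,.0017-np.pi/2,np.radians(40)); print(env.state()["joint_positions"].__repr__())
E
```

```text
time: 12.72
position: [0.4405, -0.0418, 0.1216]
tcp_rot: [-2.801, -0.011, -1.566]
contact_force: [0.1, -0.9, -0.4]
opening: 0.0481
t 12.72 pos [ 0.4405 -0.0418  0.1216] turn [ 0.3577 -0.0083  0.0087] shift mm [-12.8  39.6  10.6] shift no-turn [-13.3  33.3  23.7] F [ 0.1 -0.9 -0.4] op 0.0481 toolz [ 0.334 -0.009 -0.943]
array([ 0.81753208,  0.19255357, -0.8250197 ,  2.40909995,  0.51046632,
        0.29247623, -2.00520856])
```

Joint 4 is at its limit, so a 40° lean this close to the base is out of reach. I'll grasp with a 15° lean for the first part of the slide and regrasp at a steeper lean nearer the unit.

Run:
```python
from h import *
to(.467,-.029,.11,.0017-np.pi/2,np.radians(15))
```

```text
t 12.72 pos [ 0.4405 -0.0418  0.1216] turn [-0.0786 -0.0099  0.0066] shift mm [-12.7 -22.6  18. ] shift no-turn [-12.8 -21.2  19.6] F [ 0.1 -0.9 -0.4] op 0.0481 toolz [ 0.334 -0.009 -0.943]
```

```bash
python3 -m pendant '[0,0,0,-0.0786,-0.01,0.0066,-0.04, -6,-11,9,0,0,0,-0.04, -6.5,-11.5,9,0,0,0,-0.04, 0,0,0,0,0,0,-0.04, 0,0,0,0,0,0,-0.04]'
python3 - <<'E'
from h import *
to(.467,-.029,.0255,.0017-np.pi/2,np.radians(15))
E
```

```text
time: 13.35
position: [0.4661, -0.03, 0.1098]
tcp_rot: [-2.881, 0.0, -1.57]
contact_force: [-0.7, -0.6, -0.9]
opening: 0.0475
t 13.35 pos [ 0.4661 -0.03    0.1098] turn [ 0.0008 -0.0003 -0.0012] shift mm [-1.  21.  81.7] shift no-turn [-1.  20.9 81.7] F [-0.7 -0.6 -0.9] op 0.0475 toolz [ 0.258  0.    -0.966]
```

```bash
python3 -m pendant '[-1,4,16,0,0,0,-0.04, 0,5,20,0,0,0,-0.04, 0,5,20,0,0,0,-0.04, 0,4,14,0,0,0,-0.04, 0,3,11.7,0,0,0,-0.04, 0,0,0,0,0,0,-0.04, 0,0,0,0,0,0,-0.04]'
python3 - <<'E'
from h import *
to(.467,-.029,.0255,.0017-np.pi/2,np.radians(15))
p=env.get_image("side"); save(cv2.resize(p["img"][140:260,190:320],None,fx=6,fy=5),'s6.png')
E
```

```text
time: 14.22
position: [0.4678, -0.0292, 0.0262]
tcp_rot: [-2.879, 0.0, -1.571]
contact_force: [-0.6, -0.0, -0.7]
opening: 0.0481
t 14.22 pos [ 0.4678 -0.0292  0.0262] turn [-0.0006 -0.0005 -0.0019] shift mm [-0.2  0.9  0.4] shift no-turn [-0.2  0.9  0.4] F [-0.6 -0.  -0.7] op 0.0481 toolz [ 0.259 -0.    -0.966]
```

View pics/s6.png

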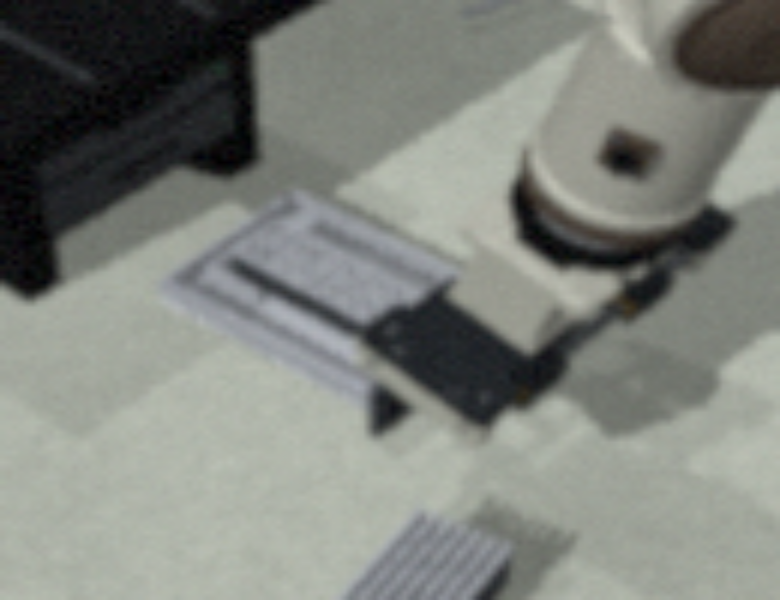

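The drive lies flat in the cradle and the gripper straddles the handle. I'll grip it.

```bash
python3 -m pendant '[0,0,0,0,0,0,0.5, 0,0,0,0,0,0,1, 0,0,0,0,0,0,1, 0,0,0,0,0,0,1, 0,0,0,0,0,0,1, 0,0,0,0,0,0,1]' 30
python3 - <<'E'
from h import *
# tray origin -> unit axis: unit (.695,-.0145,-.028); tray TCP offset
s=env.state(); off=s["position"][:2]-np.array([.4944,-.0289]); a=-.028
def tgt(d): # tray origin d behind the face on the unit axis
    o=np.array([.695,-.0145])-d*np.array([np.cos(a),np.sin(a)]); r=np.array([[1,-a-.0017],[a-.0017,1]]); return o+Ro.from_euler("z",a-.0017).as_matrix()[:2,:2]@off
for d in(.195,.155,): x,y=tgt(d); print(d,x,y); to(x,y,s["position"][2],a-np.pi/2,np.radians(15))
print(off)
E
```

```text
time: 15.02
position: [0.4678, -0.0288, 0.0257]
tcp_rot: [-2.879, 0.0, -1.57]
contact_force: [-0.8, 0.1, 2.2]
opening: 0.0137
0.195 0.47349237815501877 -0.00810397203789636
t 15.03 pos [ 0.4678 -0.0288  0.0257] turn [-0.0004  0.0078  0.0275] shift mm [-20.8  -4.9   1.3] shift no-turn [-20.6  -5.5   1.5] F [-0.8  0.1  2.2] op 0.0137 toolz [ 0.259  0.001 -0.966]
0.155 0.5134766991794186 -0.009223825696966378
t 15.03 pos [ 0.4678 -0.0288  0.0257] turn [-0.0004  0.0078  0.0275] shift mm [-20.8 -43.6  11.7] shift no-turn [-19.5 -44.1  11.8] F [-0.8  0.1  2.2] op 0.0137 toolz [ 0.259  0.001 -0.966]
[-0.02660015  0.0001469 ]
```

```bash
python3 -m pendant '[0,0,0,0,0.004,0.0137,1, 0,0,0,0,0.004,0.0137,1, -3,-2,0.5,0,0,0,1, -4,-6,1.6,0,0,0,1, -5,-8,2.1,0,0,0,1, -5,-9,2.4,0,0,0,1, -3.8,-9,2.4,0,0,0,1, 0,-8,2.1,0,0,0,1, 0,0,0,0,0,0,1, 0,0,0,0,0,0,1]'
python3 - <<'E'
from h import *
to(.5135,-.0092,.0257,-.028-np.pi/2,np.radians(15))
ps=[env.get_image("top") for _ in range(4)]; im=np.mean([p["img"] for p in ps],0)[115:205,220:300]
save(np.clip(cv2.resize(im,None,fx=7.5,fy=6.6,interpolation=cv2.INTER_CUBIC)*1.5,0,255).astype(np.uint8),"s7.png")
E
```

```text
time: 16.27
position: [0.5111, -0.0098, 0.0254]
tcp_rot: [-2.881, -0.001, -1.6]
contact_force: [-0.9, 0.9, -4.4]
opening: 0.0139
t 16.27 pos [ 0.5111 -0.0098  0.0254] turn [ 0.001  -0.0009 -0.001 ] shift mm [-0.7 -2.4  0.3] shift no-turn [-0.7 -2.4  0.3] F [-0.9  0.9 -4.4] op 0.0139 toolz [ 0.258 -0.008 -0.966]
```

View pics/s7.png

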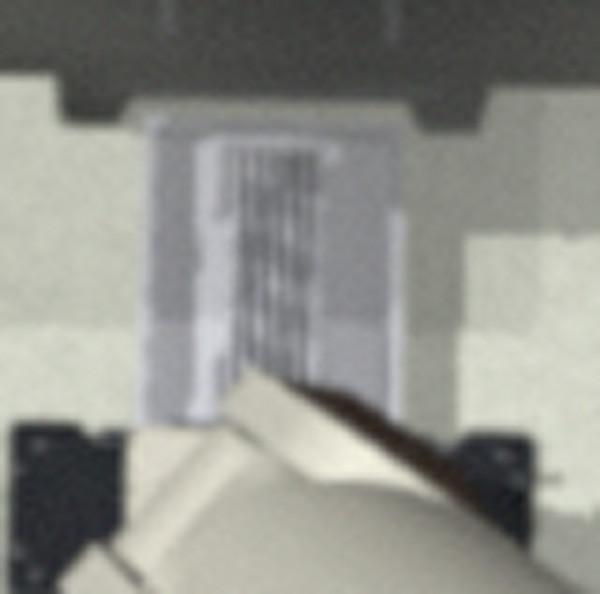

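Run:
```python
from h import *
p=env.get_image("top")
o=lambda L:np.array([(a/7.5+220-.43,b/6.6+115-.43) for a,b in L])
print("nose",onz(p,o([(151,122),(406,126)]),.018).round(4).tolist())
f=onz(p,o([(64,122),(124,122),(420,130),(478,130)]),0);print("feet",f.round(4).tolist(),"mid",f[[0,3]].mean(0),f[[1,2]].mean(0))
e=onz(p,o([(140,418),(151,122)]),.018);d=e[1]-e[0];print("left edge yaw",np.arctan2(d[1],d[0]))
e=onz(p,o([(397,415),(403,210)]),.018);d=e[1]-e[0];print("right edge yaw",np.arctan2(d[1],d[0]))
```

```text
nose [[0.6893, 0.0343, 0.018], [0.6873, -0.0681, 0.018]]
feet [[0.6957, 0.0699, 0.0], [0.6956, 0.0455, 0.0], [0.6917, -0.0751, 0.0], [0.6917, -0.0987, 0.0]] mid [ 0.69369969 -0.0144047   0.        ] [ 0.69369392 -0.01479471  0.        ]
left edge yaw -0.030542891889118236
right edge yaw -0.039122021946516095
```

The nose is about 2.5 mm to the right of the unit's axis. I'll correct that and advance gently into the flare.

```bash
python3 -m pendant '[-2.4,0,0,0,0,0,1, 0,-3,0.8,0,0,0,1, 0,-4,1.07,0,0,0,1, 0,-4,1.07,0,0,0,1, 0,-4,1.07,0,0,0,1, 0,-4,1.07,0,0,0,1, 0,-4,1.07,0,0,0,1, 0,-4,1.07,0,0,0,1, 0,0,0,0,0,0,1]'
python3 - <<'E'
from h import *
to(.5411,-.0085,.0257,-.028-np.pi/2,np.radians(15))
E
```

```text
time: 17.65
position: [0.5402, -0.0079, 0.0259]
tcp_rot: [-2.879, -0.0, -1.6]
contact_force: [0.6, 0.0, -4.2]
opening: 0.014
t 17.65 pos [ 0.5402 -0.0079  0.0259] turn [-0.0006 -0.0004 -0.0007] shift mm [ 0.6 -0.8  0.4] shift no-turn [ 0.6 -0.8  0.4] F [ 0.6  0.  -4.2] op 0.014 toolz [ 0.259 -0.008 -0.966]
```

The nose is past the flare with no side force. I'll continue.

```bash
python3 -m pendant '[0,-4,1.07,0,0,0,1, 0,-5,1.34,0,0,0,1, 0,-5,1.34,0,0,0,1, 0,-5,1.34,0,0,0,1, 0,-5,1.34,0,0,0,1, 0,-5,1.34,0,0,0,1, 0,0,0,0,0,0,1]'
python3 - <<'E'
from h import *
s=env.state(); print(np.round(s["contact_force"],1),np.round(s["wrist_torque"],2))
d=.695-s["position"][0]-.0266; print("d",d)
E
```

```text
time: 18.52
position: [0.5704, -0.0088, 0.0259]
tcp_rot: [-2.879, -0.0, -1.6]
contact_force: [-0.1, 1.2, -4.0]
opening: 0.0142
[-0.1  1.2 -4. ] [0.06 0.94 0.03]
d 0.09804945638140901
```

```bash
python3 -m pendant '[0,-4,1.07,0,0,0,1, 0,-5,1.34,0,0,0,1, 0,-5,1.34,0,0,0,1, 0,-5,1.34,0,0,0,1, 0,-5,1.34,0,0,0,1, 0,-5,1.34,0,0,0,1, 0,-5,1.34,0,0,0,1, 0,-5,1.34,0,0,0,1, 0,0,0,0,0,0,1, 0,0,0,0,0,0,-0.2]'; python3 -m pendant '[0,0,0,0,0,0,-0.04, 0,0,0,0,0,0,-0.04, 0,0,0,0,0,0,-0.04, 0,6,-25,0,0,0,-0.04, 0,6,-25,0,0,0,-0.04, 0,15,-25,0,0,0,-0.04, 0,0,0,0,0,0,-0.04, 0,0,0,0,0,0,-0.04]';  python3 - <<'E'
from h import *
to(.52,-.009,.1,-.028-np.pi/2,np.radians(38))
E
```

```text
time: 19.77
position: [0.6111, -0.0097, 0.0266]
tcp_rot: [-2.878, -0.0, -1.599]
contact_force: [-0.2, -0.4, -0.2]
opening: 0.0199
time: 20.78
position: [0.5652, -0.009, 0.0912]
tcp_rot: [-2.879, -0.001, -1.6]
contact_force: [-0.5, -0.5, 0.4]
opening: 0.0473
t 20.77 pos [ 0.5652 -0.009   0.0912] turn [ 0.4006 -0.001  -0.0007] shift mm [  1.3  30.2 -34.7] shift no-turn [  1.3  41.3 -20.2] F [-0.5 -0.5  0.4] op 0.0473 toolz [ 0.26  -0.008 -0.966]
```

```bash
python3 -m pendant '[0,0,0,0.13,0,0,-0.04, 0,0,0,0.135,0,0,-0.04, 0,0,0,0.135,0,0,-0.04, 0,0,0,0,0,0,-0.04, 0,0,0,0,0,0,-0.04, 0,0,0,0,0,0,-0.04]';  python3 - <<'E'
from h import *
to(.5745,-.0092,.074,-.028-np.pi/2,np.radians(38))
to(.6115,-.0097,.027,-.028-np.pi/2,np.radians(38))
print(np.round(env.state()["joint_positions"],3))
E
```

```text
time: 21.52
position: [0.5813, -0.0203, 0.1559]
tcp_rot: [-2.597, 0.008, -1.58]
contact_force: [-0.5, -0.5, 0.0]
opening: 0.0475
t 21.52 pos [ 0.5813 -0.0203  0.1559] turn [0.1191 0.0173 0.0105] shift mm [-10.9  56.   60.2] shift no-turn [-10.4  48.3  66.6] F [-0.5 -0.5  0. ] op 0.0475 toolz [ 0.518  0.002 -0.856]
t 21.52 pos [ 0.5813 -0.0203  0.1559] turn [0.1191 0.0173 0.0105] shift mm [-11.5  55.8 120. ] shift no-turn [ -9.8  41.  126. ] F [-0.5 -0.5  0. ] op 0.0475 toolz [ 0.518  0.002 -0.856]
[ 0.533  0.285 -0.607  2.255  1.034  0.191 -2.572]
```

Joints 6 and 7 reached their limits in this wrist posture. I'll back off to vertical and half-turn the hand, which gives the same grasp with joint 7 mid-range, then lean again.

```bash
python3 -m pendant '[0,0,-25,-0.13,0,0,-0.04, 0,0,-20,-0.13,0,0,-0.04, 0,10,0,-0.13,0,0,-0.04, 0,20,0,-0.13,0,0,-0.04, 0,0,0,0,0,0,-0.04, 0,0,0,0,0,0,-0.04]'
python3 - <<'E'
from h import *
to(.5,-.009,.22,-1.599)
print(np.round(env.state()["joint_positions"],3))
E
python3 -m pendant '[0,0,0,0,0,0.17,-0.04, 0,0,0,0,0,0,-0.04, 0,0,0,0,0,0,-0.04]'; python3 -c "
from h import *
print(np.round(env.state()['joint_positions'],3))"
```

```text
time: 22.28
position: [0.5396, -0.0269, 0.1787]
tcp_rot: [-3.053, -0.01, -1.594]
contact_force: [-0.2, 0.2, -0.2]
opening: 0.0479
t 22.27 pos [ 0.5396 -0.0269  0.1787] turn [-0.0888 -0.0103  0.0055] shift mm [-16.8  40.1 -41.3] shift no-turn [-16.6  36.2 -44.8] F [-0.2  0.2 -0.2] op 0.0479 toolz [ 0.088 -0.013 -0.996]
[ 0.739  0.434 -0.917  1.945  0.476  0.887 -2.007]
time: 22.65
position: [0.5396, -0.0276, 0.1796]
tcp_rot: [-3.052, 0.003, -1.761]
contact_force: [0.2, -0.1, 0.1]
opening: 0.0476
[ 0.712  0.419 -0.879  1.945  0.45   0.88  -2.152]
```

```bash
python3 -m pendant '[0,0,0,0,0,-0.174,-0.04, 0,0,0,0,0,-0.174,-0.04, 0,0,0,0,0,-0.174,-0.04, 0,0,0,0,0,-0.174,-0.04, 0,0,0,0,0,-0.174,-0.04, 0,0,0,0,0,-0.174,-0.04, 0,0,0,0,0,-0.174,-0.04, 0,0,0,0,0,-0.174,-0.04, 0,0,0,0,0,-0.174,-0.04, 0,0,0,0,0,-0.174,-0.04]'; python3 -m pendant '[0,0,0,0,0,-0.174,-0.04, 0,0,0,0,0,-0.174,-0.04, 0,0,0,0,0,-0.174,-0.04, 0,0,0,0,0,-0.174,-0.04, 0,0,0,0,0,-0.174,-0.04, 0,0,0,0,0,-0.174,-0.04, 0,0,0,0,0,-0.174,-0.04, 0,0,0,0,0,-0.174,-0.04, 0,0,0,0,0,-0.174,-0.04, 0,0,0,0,0,0,-0.04]'; python3 -c "
from h import *
print(np.round(env.state()['joint_positions'],3))
to(.54,-.009,.16,-.028+np.pi/2,-np.radians(38))
to(.54,-.009,.16,-.028+np.pi/2,0)"
```

```text
time: 23.9
position: [0.5398, -0.0279, 0.1796]
tcp_rot: [3.13, -0.089, -0.016]
contact_force: [-0.4, 0.7, 0.7]
opening: 0.0478
time: 25.15
position: [0.5398, -0.0278, 0.1795]
tcp_rot: [3.053, 0.01, 1.541]
contact_force: [0.2, -0.8, -0.6]
opening: 0.0479
[ 1.024  0.85  -1.491  1.938  0.975  1.221  0.738]
t 25.15 pos [ 0.5398 -0.0278  0.1795] turn [-0.5749  0.0102  0.0017] shift mm [ 18.8 -12.2  15.1] shift no-turn [19.  -2.1 19.2] F [ 0.2 -0.8 -0.6] op 0.0479 toolz [ 0.088 -0.013 -0.996]
t 25.15 pos [ 0.5398 -0.0278  0.1795] turn [ 0.0883  0.0101 -0.0017] shift mm [18.8 -0.3 19.5] shift no-turn [19.  -2.1 19.2] F [ 0.2 -0.8 -0.6] op 0.0479 toolz [ 0.088 -0.013 -0.996]
```

```bash
python3 -m pendant '[18.8,0,0,-0.1,0.01,0,-0.04, 0,0,0,-0.1,0,0,-0.04, 0,0,0,-0.1,0,0,-0.04, 0,0,0,0,0,0,-0.04]'; python3 -c "
from h import *
print(np.round(env.state()['joint_positions'],3))
to(.54,-.009,.18,-.028+np.pi/2,-np.radians(38))"
```

```text
time: 25.65
position: [0.5383, -0.0098, 0.1787]
tcp_rot: [2.755, 0.004, 1.541]
contact_force: [-0.4, -1.0, 0.5]
opening: 0.0475
[ 1.145  0.647 -1.5    2.191  1.155  0.818  0.522]
t 25.65 pos [ 0.5383 -0.0098  0.1787] turn [-0.277   0.0041  0.0003] shift mm [ 0.9  2.1 -0. ] shift no-turn [ 0.9  2.  -0.6] F [-0.4 -1.   0.5] op 0.0475 toolz [ 0.376 -0.015 -0.926]
```

```bash
python3 -m pendant '[0,12,0,-0.09,0,0,-0.04, 0,12,0,-0.09,0,0,-0.04, 0,10,0,-0.09,0.004,0,-0.04, 0,0,0,0,0,0,-0.04, 0,0,0,0,0,0,-0.04]'; python3 -c "
from h import *
print(np.round(env.state()['joint_positions'],3))
to(.5745,-.0092,.074,-.028+np.pi/2,-np.radians(38))
to(.6115,-.0097,.027,-.028+np.pi/2,-np.radians(38))"
```

```text
time: 26.28
position: [0.5715, -0.0101, 0.1954]
tcp_rot: [2.484, -0.003, 1.543]
contact_force: [-0.7, -0.5, 0.0]
opening: 0.0477
[ 1.168  0.517 -1.429  2.323  1.616  0.555  0.081]
t 26.27 pos [ 0.5715 -0.0101  0.1954] turn [-0.0059 -0.0023 -0.002 ] shift mm [  1.  -72.4  97.5] shift no-turn [  0.6 -71.8  97.9] F [-0.7 -0.5  0. ] op 0.0477 toolz [ 0.611 -0.015 -0.792]
t 26.27 pos [ 0.5715 -0.0101  0.1954] turn [-0.0059 -0.0023 -0.002 ] shift mm [  1.5 -72.2 157.3] shift no-turn [  1.  -71.3 157.7] F [-0.7 -0.5  0. ] op 0.0477 toolz [ 0.611 -0.015 -0.792]
```

A 37.7° lean is reached within range. I'll descend to pre-grasp.

```bash
python3 -m pendant '[1,-18,24,-0.006,-0.002,-0.002,-0.04, 0,-18,24,0,0,0,-0.04, 0,-18,24,0,0,0,-0.04, 0,-18,24,0,0,0,-0.04, 0,0,0,0,0,0,-0.04, 0,0,0,0,0,0,-0.04]'; python3 -c "
from h import *
print(np.round(env.state()['joint_positions'],3))
to(.6115,-.0097,.027,-.028+np.pi/2,-np.radians(38))"
python3 - <<'E'
from h import *
p=env.get_image("side"); save(cv2.resize(p["img"][110:260,170:330],None,fx=5,fy=4,interpolation=cv2.INTER_CUBIC),'s8.png')
E
```

```text
time: 27.02
position: [0.5737, -0.0084, 0.0757]
tcp_rot: [2.477, -0.001, 1.544]
contact_force: [0.3, 0.7, -0.3]
opening: 0.0479
[ 0.924  0.836 -1.17   2.376  2.156  0.781 -0.293]
t 27.02 pos [ 0.5737 -0.0084  0.0757] turn [ 0.0011 -0.0014  0.0009] shift mm [-0.2 -0.2 61.6] shift no-turn [-0.3 -0.2 61.6] F [ 0.3  0.7 -0.3] op 0.0479 toolz [ 0.616 -0.016 -0.787]
```

View pics/s8.png

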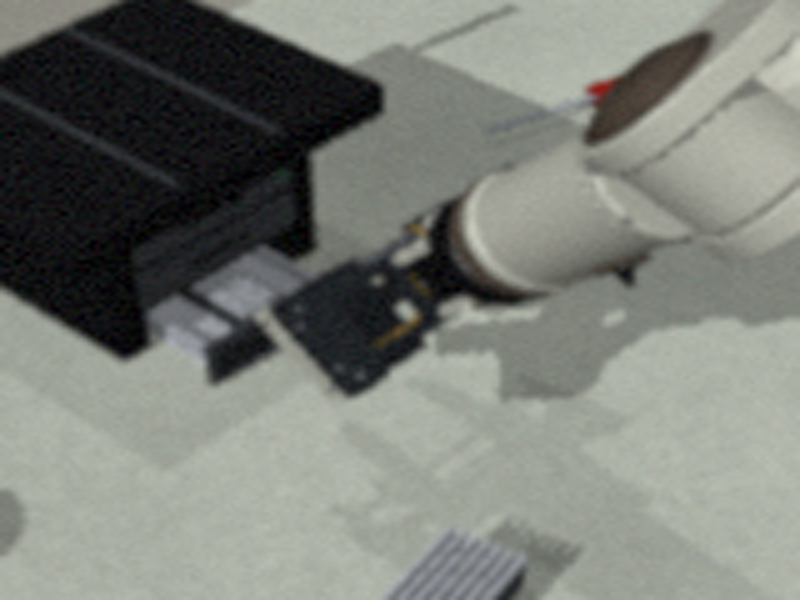

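The tray, holding the drive, is partly in the bay with its plate at (240,355), and the gripper leans behind the handle. I'll advance and grip.

```bash
python3 -m pendant '[0,0,15,0,0,0,-0.04, 0,0,15,0,0,0,-0.04, 0,0,13,0,0,0,-0.04, 0,0,10,0,0,0,-0.04, 0,0,7,0,0,0,-0.04, 0,0,0,0,0,0,-0.04, 0,0,0,0,0,0,-0.04, 0,0,0,0,0,0,-0.04]'; python3 -c "
from h import *
to(.6115,-.0097,.027,-.028+np.pi/2,-np.radians(38))"
```

```text
time: 28.08
position: [0.6097, -0.0097, 0.0279]
tcp_rot: [2.477, 0.0, 1.545]
contact_force: [-0.2, 0.9, 0.3]
opening: 0.0473
t 28.07 pos [ 0.6097 -0.0097  0.0279] turn [ 0.0011 -0.0012  0.002 ] shift mm [0.  0.9 1.8] shift no-turn [0.  0.9 1.8] F [-0.2  0.9  0.3] op 0.0473 toolz [ 0.616 -0.016 -0.787]
```

```bash
python3 -m pendant '[0,0,0,0,0,0,0.4, 0,0,0,0,0,0,1, 0,0,0,0,0,0,1, 0,0,0,0,0,0,1, 0,0,0,0,0,0,1, 0,0,0,0,0,0,1, 0,0,0,0,0,0,1]' 30; python3 -c "
from h import *
s=env.state()
x,y=s['position'][:2]; k=.04
to(x+k,y-k*.028,s['position'][2],-.028+np.pi/2,-np.radians(38))
print(np.round(s['wrist_torque'],2),np.round(s['joint_positions'],3))"
```

```text
time: 28.95
position: [0.6098, -0.0098, 0.0276]
tcp_rot: [2.478, 0.0, 1.545]
contact_force: [-1.0, -0.8, 1.5]
opening: 0.0134
t 28.95 pos [ 0.6098 -0.0098  0.0276] turn [ 0.0008 -0.0009  0.0016] shift mm [ 0.  31.5 24.6] shift no-turn [-0.1 31.5 24.7] F [-1.  -0.8  1.5] op 0.0134 toolz [ 0.616 -0.016 -0.787]
[-0.06  0.56 -0.18] [ 0.848  0.976 -1.074  2.293  2.266  0.827 -0.298]
```

```bash
python3 -m pendant '[0,3.15,2.47,0,0,0,1, 0,4,3.1,0,0,0,1, 0,4,3.1,0,0,0,1, 0,4,3.1,0,0,0,1, 0,4,3.1,0,0,0,1, 0,4,3.1,0,0,0,1, 0,4,3.1,0,0,0,1, 0,4,3.1,0,0,0,1, 0,0,0,0,0,0,1]'; python3 -c "
from h import *
s=env.state()
print(np.round(s['wrist_torque'],2),np.round(s['contact_force'],1),np.round(s['joint_positions'],3))"
```

```text
time: 30.08
position: [0.6482, -0.01, 0.0276]
tcp_rot: [2.479, -0.0, 1.546]
contact_force: [-6.2, -0.2, 3.7]
opening: 0.0139
[0.06 0.81 0.04] [-6.2 -0.2  3.7] [ 0.814  0.982 -1.053  2.206  2.219  0.783 -0.238]
```

```bash
python3 -m pendant '[0,1.6,1.23,0,0,0,1, 0,1.6,1.23,0,0,0,1, 0,1.6,1.23,0,0,0,1, 0,1.6,1.23,0,0,0,1, 0,1.6,1.23,0,0,0,1, 0,1.6,1.23,0,0,0,1, 0,0,0,0,0,0,1]'; python3 -c "
from h import *
s=env.state()
print(np.round(s['wrist_torque'],2),np.round(s['contact_force'],1))"
```

```text
time: 30.95
position: [0.66, -0.0101, 0.0276]
tcp_rot: [2.479, -0.0, 1.547]
contact_force: [-7.7, 0.8, 5.7]
opening: 0.0133
[ 0.03  0.81 -0.03] [-7.7  0.8  5.7]
```

```bash
python3 -m pendant '[0,0.8,0.62,0,0,0,1, 0,0.8,0.62,0,0,0,1, 0,0.8,0.62,0,0,0,1, 0,0.8,0.62,0,0,0,1, 0,0,0,0,0,0,1]'; python3 -m pendant '[0,0.8,0.62,0,0,0,1, 0,0.8,0.62,0,0,0,1, 0,0,0,0,0,0,1]'
```

```text
time: 31.58
position: [0.6638, -0.0101, 0.0276]
tcp_rot: [2.479, -0.0, 1.547]
contact_force: [-8.0, -0.5, 7.0]
opening: 0.0136
time: 31.95
position: [0.6638, -0.0101, 0.0276]
tcp_rot: [2.481, 0.001, 1.547]
contact_force: [-22.4, -4.1, 20.4]
opening: 0.0136
```

A firm stop near the expected home position, at 22 N and quasi-static. I'll relax, release, back off along the tool axis and check numerically, since all 12 views are used.

```bash
python3 -m pendant '[0,-0.8,-0.6,0,0,0,1, 0,0,0,0,0,0,0.6, 0,0,0,0,0,0,-0.04, 0,0,0,0,0,0,-0.04, 0,0,0,0,0,0,-0.04, 0,0,-10,0,0,0,-0.04, 0,0,-25,0,0,0,-0.04, 0,0,-30,0,0,0,-0.04, 0,0,-30,0,0,0,-0.04, 0,0,0,0,0,0,-0.04]'; python3 -m pendant '[0,-40,-30,0,0,0,-0.04, 0,-40,-30,0,0,0,-0.04, 0,-40,-20,0,0,0,-0.04, 0,0,0,0,0,0,-0.04, 0,0,0,0,0,0,-0.04]'
python3 - <<'E'
from h import *
s=env.state(); print(np.round(s["joint_positions"],3))
ps=[env.get_image("top") for _ in range(6)]; p=ps[0]; np.save("top.npy",np.mean([q["img"] for q in ps],0)); g=np.mean([q["img"] for q in ps],0).mean(2)
ux,uy,a=.6945,-.0145,-.028
def samp(X,Y,z):
    X=np.asarray(X); w_=np.c_[ux+X*np.cos(a)-Y*np.sin(a),uy+X*np.sin(a)+Y*np.cos(a),np.full(len(X),z)]
    uv=proj(p,w_).astype(np.float32); return cv2.remap(g.astype(np.float32),uv[:,0].reshape(-1,1),uv[:,1].reshape(-1,1),cv2.INTER_LINEAR).ravel()
X=np.arange(-.03,.021,.003); print("x mm",(X*1e3).round().astype(int))
for Y in(.078,.072,.055,.045,.03,-.03,-.045,-.055,-.072,-.078): print(int(Y*1e3),samp(X,Y,0).astype(int))
X=np.arange(-.07,.01,.004); print((X*1e3).astype(int))
for Y in(.012,.004,0,-.004,-.012): print("handle z48",int(Y*1e3),samp(X,Y,.048).astype(int))
for n in("top","side"):
    q=env.get_image(n)
    for k in("tray","handle","drive","cradle"): print(n,k,[(round(r["p"],2),w(q,r["centre"]).round(3).tolist()) for r in env.find_in(q,k)])
E
```

```text
time: 33.2
position: [0.6073, -0.0096, 0.1043]
tcp_rot: [2.476, 0.002, 1.546]
contact_force: [0.1, -0.9, 0.4]
opening: 0.0479
time: 33.83
position: [0.5381, -0.0001, 0.095]
tcp_rot: [2.517, 0.001, 1.551]
contact_force: [-0.2, 0.0, 0.5]
opening: 0.0472
[ 1.089  1.178 -1.535  2.422  1.991  1.164  0.022]
x mm [-30 -27 -24 -21 -18 -15 -12  -9  -6  -3   0   3   6   9  12  15  18]
78 [126 125 126 124 125 125 125 123 111  86  57  41  38  41  41  43  44]
72 [125 124 124 125 126 126 125 122 111  86  57  42  41  44  44  45  44]
55 [126 125 125 125 124 123 114  89  61  44  42  46  50  53  52  51  49]
45 [127 127 126 126 125 123 113  89  62  45  45  48  50  52  50  49  49]
30 [125 126 125 125 124 118 103  82  62  48  44  46  50  51  51  50  49]
-30 [86 87 87 87 87 87 86 77 63 52 47 48 49 50 50 47 48]
-45 [88 88 88 87 86 86 85 78 63 51 47 48 50 50 50 49 48]
-55 [88 89 88 88 88 88 87 79 64 52 49 50 50 51 50 49 49]
-72 [89 89 88 88 88 87 87 87 83 71 56 49 46 45 45 45 44]
-78 [89 89 89 89 89 88 88 89 85 73 57 48 46 46 46 46 45]
[-70 -66 -62 -57 -53 -49 -45 -41 -37 -33 -29 -25 -21 -17 -13  -9  -5  -1
[... 322 characters left out ...]
  90  76  71  69  71  72  69  71  70  65  55  54  54  53  51  48
  44  43]
handle z48 -12 [120 111  95  87  87  87  85  87  88  87  88  77  57  50  50  51  50  48
  45  44]
top tray [(0.67, [0.688, -0.01, 0.035]), (0.58, [0.242, 0.402, 0.003])]
top handle [(0.78, [0.681, -0.012, 0.035]), (0.61, [0.243, 0.404, 0.005])]
top drive [(0.71, [0.388, 0.156, 0.037]), (0.63, [0.203, -0.29, 0.03])]
top cradle [(0.67, [0.685, -0.007, 0.036]), (0.63, [0.246, 0.401, -0.002])]
side tray [(0.9, [0.268, 0.375, -0.002])]
side handle [(0.81, [0.684, -0.004, 0.03])]
side drive [(0.89, [0.385, 0.172, 0.032]), (0.6, [0.273, -0.261, 0.033])]
side cradle [(0.6, [0.69, -0.006, 0.03]), (0.57, [0.267, 0.374, 0.002])]
```

The plate's lower edge lies 6 mm (left) and about 5 mm (right) in front of the unit's foot line. The plate is 6 mm thick, so it is flush within about 1 mm on both sides. I'll lift the arm clear, check the bystanders and hand in.

```bash
python3 -m pendant '[0,12,-15,0,0,0,-0.04, 0,12,-16,0,0,0,-0.04, 0,12,-16,0,0,0,-0.04, 0,0,0,0,0,0,-0.04, 0,0,0,0,0,0,-0.04, 0,0,0,0,0,0,-0.04]'
python3 - <<'E'
from h import *
print(np.round(env.state()["joint_positions"],3))
for n in("top","side"):
    q=env.get_image(n)
    for k in("adapter","mug","screwdriver","drive"): print(n,k,[(round(r["p"],2),w(q,r["centre"]).round(3).tolist()) for r in env.find_in(q,k)])
print(env.sign_off())
E
```

```text
time: 35.38
position: [0.5382, -0.0004, 0.152]
tcp_rot: [2.522, 0.002, 1.55]
contact_force: [0.6, -0.1, -0.8]
opening: 0.0478
[ 1.151  0.799 -1.534  2.395  1.759  0.849  0.022]
top adapter [(0.59, [0.479, 0.321, 0.025]), (0.19, [0.681, -0.006, 0.037])]
top mug [(0.91, [0.674, 0.37, 0.049])]
top screwdriver [(0.7, [0.651, -0.401, 0.019])]
top drive [(0.74, [0.39, 0.157, 0.035])]
side adapter [(0.73, [0.466, 0.326, 0.031]), (0.56, [0.742, 0.015, 0.162])]
side mug [(0.82, [0.651, 0.365, 0.056])]
side screwdriver []
side drive [(0.75, [0.387, 0.174, 0.033]), (0.65, [0.27, -0.261, 0.03])]
the job is handed in; nothing more can be done
None
```

The drive is in the cradle and the loaded tray is home in the bottom bay. I handed the job in at about 36 s of the 72 s allowed.

I lowered the 118 x 34 drive into the cradle of the larger tray, where it touched down at 6 N at the expected height. I slid the tray most of the way in with a 15° lean. For the last 57 mm I regripped at 38°, after a half-turn of the wrist because the first wrist posture ran into joint limits. The last few millimetres went at about 1 mm per step to a firm stop, about 22 N forward and 30 N in all.

**Checks:**
- **Flush:** the plate's front stands 6 mm (left) and about 5 mm (right) before the unit's face. The plate is 6 mm thick, so it is flush within about 1 mm.
- **Stop position:** it came about 3 mm short of my first estimate of the unit's face, within the measuring error.
- **Bystanders:** the adapter was found where it started. The mug and screwdriver were found in the top view, but I had no starting measurement to compare them with; neither was approached. The side view missed the screwdriver.
- **Robot:** it was clear of everything at hand-in.

**Not certain:**
- I saw the drive lying flat before the insertion, but could not see it inside the closed bay.
- All 12 picture views were used before the final insertion, so the flush check is numeric only.
- Joint readings reached 2.422 (joint 4, limit 2.42) and -2.572 (joint 7, limit -2.57), about 2 mrad past the stated ranges. I don't know whether that counts as passing the range.

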